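# Stand the display card in its holder and hold the spring clip open over its edge

## Task

Take the white display card out of the letter sorter and stand it fully down in the slot of the raised wooden card holder, centred along it, and let go of it. Then squeeze the big steel spring clip wide open by its handles, lift it off its rest and lower it over the middle of the card's top edge, in line with the edge, so that the edge stands well between the gaping jaws and the clip touches neither card nor holder, ready for a colleague to slip a sheet in. Finish while holding the clip squeezed wide open there, and leave the other things on the desk where they are.

Things in the scene. Friction and masses are not known exactly. Their poses are not given: they have to be found in the camera images.
- card: white rigid display card, 8 mm thick (its x), 120 mm wide (its y), 100 mm tall (its z), about 80 g; origin at the middle of its lower edge. It starts standing loosely in the sorter's near slot, its upper 60 mm free, possibly leaning a few degrees; pinch it by its top edge from above
- card_top (a point): middle of the card's top edge, 100 mm above the card's origin; axes as the card's
- sorter: fixed dark steel letter sorter, 110 (x) by 150 (y) mm, walls up to 50 mm high; origin at the centre of its underside. The card stands in its 11 mm wide slot along y at x = -25 mm, on a floor 12 mm high; a grey notebook, part of the sorter, fills the other slot up to 48 mm
- holder: fixed pale wooden card holder, 66 (x) by 150 (y) mm, 69 mm high; origin at the centre of its underside. One vertical slot along its whole y length, open at the ends, 10.5 mm wide, 39 mm deep, its top 9 mm flared to about 22 mm
- slot (a point): middle of the slot's floor, 30 mm above the desk; axes as the holder's (y along the slot, z up). The card seated here has its top edge at 130 mm above the desk
- clip_rest: fixed black rest for the clip: a foot 80 by 90 by 12 mm with an upright plate 6 mm thick (x), 60 mm wide (y), top 70 mm above the desk; origin at the centre of its underside
- clip: big steel spring clip, 40 mm wide along its hinge (its y), 78 mm tall, about 90 g; origin on the hinge axis, centre of the 10 mm thick barrel; z up. It starts astride the rest's plate, jaws down, barrel on the plate's top (origin 75 mm above the desk). Pads squeezing its two handles together along its x open the jaws. The same turned half round
- clip_grip (a point): point midway between the clip's handles, 29 mm above its origin, where to squeeze. Handles 30 mm wide, 42 mm high above the origin; outsides 39 mm apart at the top and 17 mm at the barrel at first, upright, parallel and 14 mm apart at the end stop. About 10 N on each handle opens it fully
- clip_lips (a point): point midway between the jaws' lips, 34 mm below the clip's origin (lips 31 mm below it when fully open). The lips gape 24 mm inside when fully open
- clip_a (a joint): opening angle of one half of the clip (the other half mirrors it): 0 biting the 6 mm plate, -0.08 shut on nothing, 0.28 rad at the end stop, fully open; the spring shuts it
- pen_cup: dark round pen cup with pens, 72 mm across, 140 mm high with its pens, bystander; origin at the centre of its underside, as for the others below
- tumbler: amber glass, 70 mm across, 60 mm high, bystander
- stone_block: pale stone block, 60 by 60 by 35 mm, bystander
- stapler: stapler, 130 mm long (x), 34 mm wide, about 50 mm high, bystander
- bottle: white bottle, 60 mm across, 150 mm high, bystander
- scissors: scissors lying flat, 165 mm long (x), 8 mm high, bystander; origin near their pivot
- mug: white mug, 76 mm across plus a handle at its +y, 85 mm high, bystander
Things that resemble listed ones, but are neither listed nor needed, are in the scene too. Several things have the shape of the clip; the one meant has the colours described above.

How it is judged:
On the way, in this order (a step that is already met when the one before it is completed fails the run):
1. the card stands fully down in the holder's slot, let go (z of card in the frame of slot below 0.004 m and x of card in the frame of slot between -0.006 and 0.006 m and y of card in the frame of slot between -0.02 and 0.02 m and angle between the y axis of card and the y axis of holder, either way round below 0.12 rad and angle between card's own z axis and vertical below 0.15 rad and contact force between the fingers and card below 0.2 N), for 0.2 s.
2. the clip is squeezed open and lifted clear of its rest (value of joint clip_a above 0.22 rad and contact force between the fingers and clip above 4 N and contact force between clip and clip_rest below 0.1 N and (z of clip in the frame of clip_rest above 0.105 m or horizontal distance between clip and clip_rest above 0.1 m)), for 0.2 s.
At the end, for the whole second after the job is handed in: Card on the slot floor (4 mm), mid-slot (20 mm), upright (0.15 rad), released. Fingers hold the clip open over 0.22 rad, in line and upright (0.2 rad), card edge 4-26 mm below its origin, 8 mm across, 25 mm along, touching nothing else, at rest. Bystanders moved under 40 mm (all of step 1 and value of joint clip_a above 0.22 rad and contact force between the fingers and clip above 4 N and contact force between clip and clip_rest below 0.1 N and z of card_top in the frame of clip between -0.026 and -0.004 m and x of card_top in the frame of clip between -0.008 and 0.008 m and y of card_top in the frame of clip between -0.025 and 0.025 m and angle between the y axis of clip and the y axis of card, either way round below 0.2 rad and angle between clip's own z axis and vertical below 0.2 rad and contact force between clip and card below 0.2 N and contact force between clip and holder below 0.1 N and linear speed of each of clip, card below 0.02 m/s and distance of each of pen_cup, tumbler, stone_block, stapler, bottle, scissors, mug from where it was at the start of the episode below 0.04 m); the arm keeps its last pose, push and grip.
It fails at once if a bystander is moved more than 40 mm (distance of any of pen_cup, tumbler, stone_block, stapler, bottle, scissors, mug from where it was at the start of the episode above 0.04 m).
It also fails if it takes over 64 s, if anything falls off the work surface, if the arm or the gripper's body presses on something with over 40 N, if the wrist force passes 120 N, or if a joint passes its speed limit or range.

## Robot

A 7-joint arm with a two-finger parallel gripper is mounted at the origin on the work surface. World frame = base frame: x ahead of the robot, y to its left, z up, the work surface at z = 0. Lengths are in m, angles in rad, forces in N, time in s.
With the tool pointing down it reaches from about 0.35 to 0.9 m from the base axis. Payload 8.1 kg.
Tool frame: the origin (TCP) lies between the finger pads; the fingertips stand 22 mm ahead of it and the grasp point (between the pads) lies 3 mm ahead of it (arm.tip_reach is the distance from the TCP to the fingertips, in m); z points along the fingers, y is the line along which they close (so a half turn about z gives the same grasp; the last joint's range is limited). The gripper opens to 92 mm and grips with 3 to 60 N. Pads are 19 mm wide; open, the fingers measure 130 mm over their backs; the gripper's body (75 mm by 190 mm) begins 47 mm behind the grasp point.
Start: joints at [-1.369, 0.434, 0.025, 1.573, -0.012, 1.134, -0.075], TCP at [0.188, 0.596, 0.227] pointing down, gripper open.
Joint ranges: [-2.62, 2.62], [-0.44, 2.09], [-1.27, 1.32], [0.08, 2.57], [-1.32, 4.46], [0.12, 2], [-2.74, 2.74]. Speed limits (rad/s): [2.22, 2.22, 3.01, 3.01, 3.14, 3.14, 3.14].

## Interface

Orientations are given as a rotation vector (axis times angle).
In Python, from cell import telemetry, vision, job, arm gives the robot as it stands. The module is installed in compiled form; this text tells all that it offers.
- The arm moves only by the shell command python3 -m creep 'ROWS' [FORCE]. ROWS is text: rows parted by semicolons, each of 7 numbers parted by spaces: the finger opening in cm, from 0 to 9.18, then the shift along the tool's x, y, z in cm, then the turn, a rotation vector about the tool's x, y, z in degrees. A call has 1 to 5 rows; each row is the pose to reach, as a shift and turn from the pose commanded when the call began, along the tool's axes at that moment; what a row does not reach only later rows make up. A row lasts 1/8 s, in which the tool goes at most 62.5 mm and 10.7 degrees, less where a joint would pass 70% of its speed; a pose out of reach is approached as far as the arm can. A call with a gripper value outside its range is refused whole. The fingers move at their own pace and stop on an object; FORCE is the grip in N (left out, the last holds). Time passes only in rows, so rows that repeat a pose let the fingers close. It gives the time, the measured TCP pose, the force, the opening and the grip force at its end, in the units of the state.
- telemetry.observe(): the state, without advancing time (a new reading comes with each control period).
- vision.get_image(name): name is "side" or "top"; returns the picture (420x560x3 uint8, red, green, blue); there is no depth.
- vision.camera_info(name): a dict with "fov_y" (degrees; the focal length in pixels is half the picture's height over the tangent of half this angle, whatever the lens; pixels are square), "cx", "cy" (the principal point, pixels), "dist_coeffs" ([k1, k2, p1, p2, k3] as OpenCV has them; the pictures are not rectified), "extrinsics" (4x4, takes a point from camera to world coordinates). Camera axes: x right, y down, z forward; pixel columns grow to the right and rows downward; lengths in m; the calibration is good to about 2 mm. A picture is of the moment at which its call begins. camera_info takes no time and is no camera call.
- job.sign_off(): hands the job in; it is judged then, once.
The state is a dict: "clock": time; "joints": joint angles; "dq": joint speeds; "joint_efforts": joint torques, N m; "position": TCP position; "ee_rot": TCP orientation; "force": force on the tool from outside, world axes, zero at the start; "ft_torque": the same for the moment, N m; "width": opening from 0.0 (shut) to 1.0 (fully open); "gripper_force": force on a finger pad.
Only numpy, scipy, OpenCV 4.12 (cv2) and the standard library are available. Lean on these libraries where they do the work, as an engineer would, in place of code of your own. Each camera call takes 0.05 s, during which the arm holds its last target. There are 200 camera calls.

## Working session

There is one attempt and no reset: what is moved stays moved. The work goes in short steps, Python scripts to look and compute and a shell command to move; the robot and the scene stay as the last step left them, time stands still between calls to the robot, and variables do not carry over. Pictures are saved under pics/ and viewed, at most 10 in all, crops included, and the job is handed in when it is done.

```bash
mkdir -p pics
cat > h.py <<'E'
import numpy as np, cv2
from cell import telemetry, vision
from scipy.spatial.transform import Rotation as R
def cam(n):
    i=vision.camera_info(n); f=210/np.tan(np.radians(i["fov_y"])/2)
    return np.array([[f,0,i["cx"]],[0,f,i["cy"]],[0,0,1]]),np.array(i["dist_coeffs"]),np.array(i["extrinsics"])
def ray(n,px):
    K,d,E=cam(n); p=cv2.undistortPoints(np.array(px,float).reshape(-1,1,2),K,d).reshape(-1,2)
    v=np.c_[p,np.ones(len(p))]@E[:3,:3].T
    return E[:3,3],v
def onz(n,px,z):
    o,v=ray(n,px); return o+v*((z-o[2])/v[:,2])[:,None]
def two(a,b):
    # a: top px, b: side px -> point, gap
    o1,v1=ray("top",[a]);o2,v2=ray("side",[b]);v1=v1[0];v2=v2[0]
    t=np.linalg.lstsq(np.c_[v1,-v2],o2-o1,rcond=None)[0]
    p,q=o1+v1*t[0],o2+v2*t[1]; return (p+q)/2,np.linalg.norm(p-q)
def proj(n,P):
    K,d,E=cam(n); Rm=E[:3,:3].T; return cv2.projectPoints(np.array(P,float).reshape(-1,1,3),cv2.Rodrigues(Rm)[0],-Rm@E[:3,3],K,d)[0].reshape(-1,2)
def rows(P,yaw_y=None):
    """shift in tool axes (cm) to world P"""
    s=telemetry.observe(); r=R.from_rotvec(s["ee_rot"]); return r.inv().apply(np.array(P)-s["position"])*100
E
python3 - <<'E'
from h import *
ims=[]
for n in("top","side"):
    im=vision.get_image(n)[:,:,::-1]; cv2.imwrite(f"pics/{n}0.png",im)
    print(n,cam(n)[2].round(3).tolist(),cam(n)[0][0,0],cam(n)[1])
s=telemetry.observe();print(s["position"],R.from_rotvec(s["ee_rot"]).as_matrix().round(3),s["clock"])
E
```

```text
top [[-0.006, -0.989, 0.15, 0.389], [-1.0, 0.006, -0.004, -0.011], [0.003, -0.15, -0.989, 1.331], [0.0, 0.0, 0.0, 1.0]] 472.7842090325231 [-0.11727221  0.          0.          0.          0.        ]
side [[0.814, -0.296, 0.5, 0.121], [-0.58, -0.453, 0.677, -0.61], [0.026, -0.841, -0.54, 0.609], [0.0, 0.0, 0.0, 1.0]] 412.57621816661873 [-0.03173099  0.          0.          0.          0.        ]
[0.1874829  0.59574711 0.22663584] [[-0.954  0.3   -0.   ]
 [ 0.3    0.954 -0.001]
 [-0.    -0.001 -1.   ]] 0.1
```

View pics/top0.png

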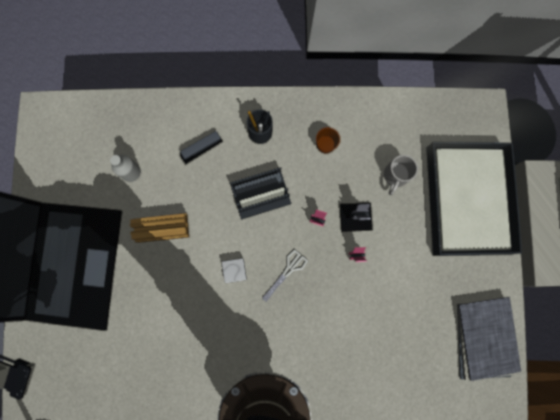

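View pics/side0.png

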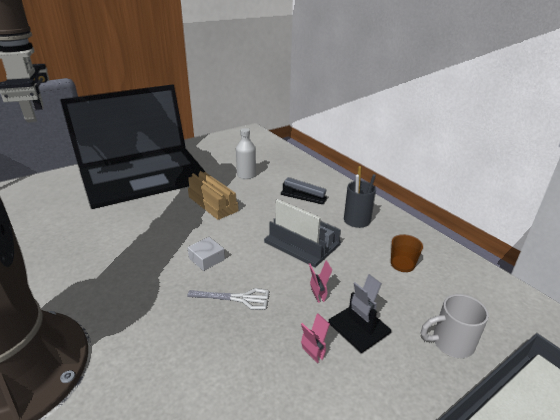

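The top view shows these:
- White card strip at (262,198) in the dark sorter at (260,192).
- Wooden holder at (160,227).
- Steel clip on its black rest at (357,213).

Things that could be taken for the clip: the red clips at (318,217) and (358,254) top, and the grey/steel one at (357,213) top, (365,298) side. The grey one on the black foot is the match. For the card, the pale stone at (233,270) and paper tray at (475,200) are ruled out. Next is the close crop check.

Run:
```python
import cv2,numpy as np
t=cv2.imread("pics/top0.png");s=cv2.imread("pics/side0.png")
def c(i,x,y,w,h,k): return cv2.resize(np.clip(i[y:y+h,x:x+w].astype(float)*1.5,0,255).astype(np.uint8),None,fx=k,fy=k,interpolation=cv2.INTER_CUBIC)
A=np.hstack([c(t,225,160,80,60,5),c(t,325,185,80,60,5)])
B=np.hstack([c(t,120,200,80,60,5),c(s,325,265,80,60,5)])
cv2.imwrite("pics/crop1.png",np.vstack([A,B]))
A=np.hstack([c(s,255,190,100,75,4),c(s,175,160,100,75,4)])
cv2.imwrite("pics/crop2.png",A)
```

```text
(no output)
```

View pics/crop1.png

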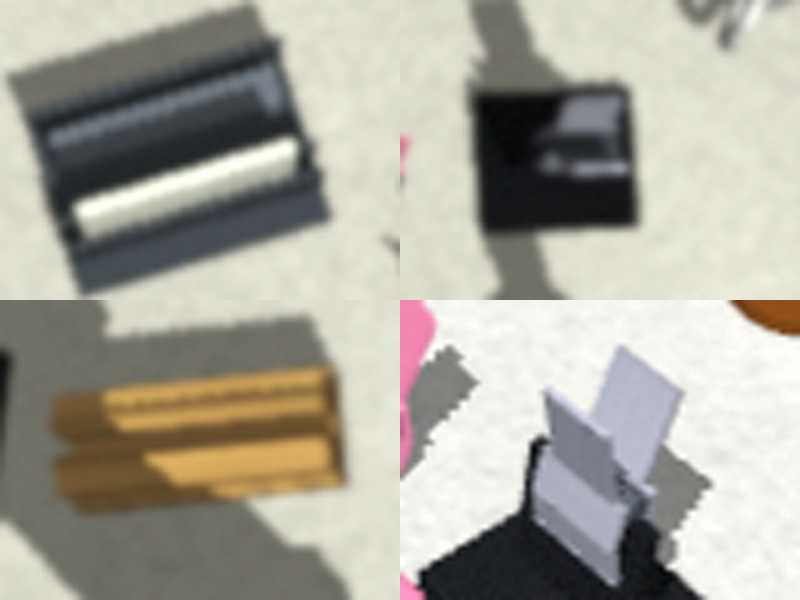

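View pics/crop2.png

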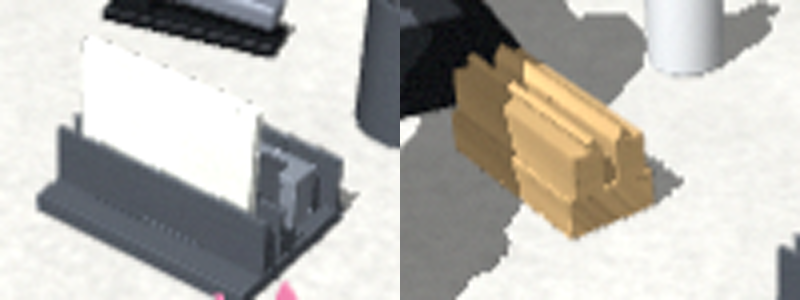

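Crops: the white card is the only one in the sorter slot. The grey steel clip sits on the black foot, with its handles splaying along the image vertical (world x). The holder's slot runs nearly horizontal at top (160,227). Next I turn these pixels into points.

Run:
```python
from h import *
np.set_printoptions(precision=4,suppress=True)
def T(x,y,ox,oy,k): return ((x+.5)/k-.5+ox,(y+.5)/k-.5+oy)
t=cv2.imread("pics/top0.png");s=cv2.imread("pics/side0.png")
# card
for n,im,roi in(("top",t,(225,175,80,40)),("side",s,(265,190,70,60))):
    x,y,w,h=roi; c=im[y:y+h,x:x+w]; 
    m=((c.min(2)>(150 if n=="top" else 225))).astype(np.uint8)
    nn,l,st,ce=cv2.connectedComponentsWithStats(m); 
    j=[l[i] for i in [ (23,37) if n=="top" else (25,30)]][0]
    if n=="top":
        r=cv2.minAreaRect(np.argwhere(l==j)[:,::-1].astype(np.float32)+[x,y] if 0 else (np.argwhere(l==j)[:,::-1]+[x,y]).astype(np.float32)); print(r)
print("card top sideview @.112",onz("side",[T(83,37,255,190,4),T(263,115,255,190,4)],.112))
tl,tr,bl,br=[T(*p,225,160,5) for p in((75,203),(292,138),(87,238),(300,170))]
print("card top topview",onz("top",[tl,tr,bl,br],.112))
print("two",two(tl,T(83,37,255,190,4)),two(tr,T(263,115,255,190,4)))
# holder
print("holder top@.069\n",onz("top",[T(*p,120,200,5) for p in((52,100),(335,70),(345,180),(80,210),(60,150),(340,128))],.069))
print("holder side@.069\n",onz("side",[T(*p,175,160,4) for p in((197,150),(240,130),(55,70),(105,45))],.069))
# rest foot
f=onz("top",[T(*p,325,185,5) for p in((75,90),(228,88),(237,225),(82,232))],.012);print("foot",f,f.mean(0))
# sorter top outline on desk-ish
print("sorter", onz("top",[T(*p,225,160,5) for p in((80,293),(330,215))],.005))
# clip handle tops side view, offset (325,265) k5
print("clip handles side@.117:",onz("side",[T(*p,325,265,5) for p in((222,46),(284,92),(146,90),(212,134))],.117-.0))
```

```text
((264.5, 194.5), (39.0, 79.0), 90.0)
card top sideview @.112 [[ 0.5817  0.0617  0.112 ]
 [ 0.6178 -0.0582  0.112 ]]
card top topview [[ 0.5836  0.0601  0.112 ]
 [ 0.6175 -0.0537  0.112 ]
 [ 0.5651  0.0537  0.112 ]
 [ 0.6005 -0.0577  0.112 ]]
two (array([0.5825, 0.0607, 0.1124]), np.float64(0.00246649632459827)) (array([ 0.6192, -0.0546,  0.1092]), np.float64(0.0028211698107808076))
holder top@.069
 [[0.539  0.3604 0.069 ]
 [0.5547 0.2058 0.069 ]
 [0.4951 0.1993 0.069 ]
 [0.4793 0.343  0.069 ]
 [0.5117 0.3551 0.069 ]
 [0.5232 0.2025 0.069 ]]
holder side@.069
 [[0.5178 0.1975 0.069 ]
 [0.5525 0.2045 0.069 ]
 [0.4869 0.343  0.069 ]
 [0.5312 0.3581 0.069 ]]
foot [[ 0.5911 -0.2171  0.012 ]
 [ 0.5918 -0.3047  0.012 ]
 [ 0.5137 -0.3069  0.012 ]
 [ 0.5104 -0.2188  0.012 ]] [ 0.5518 -0.2619  0.012 ]
sorter [[ 0.5492  0.0633  0.005 ]
 [ 0.593  -0.0785  0.005 ]]
clip handles side@.117: [[ 0.5732 -0.2493  0.117 ]
 [ 0.5742 -0.2786  0.117 ]
 [ 0.5347 -0.2508  0.117 ]
 [ 0.5385 -0.2794  0.117 ]]
```

The points agree: card top edge is 119 mm long and at its expected height. The clip handle tops are centred within 3 mm of the rest foot. Start towards the card.

```bash
python3 -m creep '9.18 -4.7 -3.7 0 0 0 9; 9.18 -9.5 -7.4 0 0 0 18; 9.18 -14.2 -11.1 0 0 0 27; 9.18 -19 -14.8 0 0 0 36; 9.18 -23.7 -18.5 0 0 0 45' 20
cat >> h.py <<'E'
def plan(P,yaw):
    """print shift/turn to bring TCP to P pointing down, tool y at world angle yaw (deg, mod 180)"""
    s=telemetry.observe(); r=R.from_rotvec(s["ee_rot"]); y=np.radians(yaw)
    Y=np.array([np.cos(y),np.sin(y),0]);
    if r.as_matrix()[:2,1]@Y[:2]<0: Y=-Y
    Z=np.array([0,0,-1.]); g=R.from_matrix(np.c_[np.cross(Y,Z),Y,Z])
    print("shift cm",(r.inv().apply(np.array(P)-s["position"])*100).round(2),"turn deg",np.degrees((r.inv()*g).as_rotvec()).round(2),"pos",np.round(s["position"],4),"F",np.round(s["force"],1),"w",round(s["width"],3),"t",s["clock"],"q",np.round(s["joints"],2))
E
python3 -c "
from h import *
plan([.597,.002,.227],16.6)"
```

```text
clock: 0.72
position: [0.3589, 0.3467, 0.2273]
ee_rot: [-1.636, -2.682, 0.0]
force: [0.8, 0.6, 0.2]
width: 1.0
gripper_force: 0.0
shift cm [-4.154e+01  5.400e+00  2.000e-02] turn deg [-0.   -0.   10.63] pos [0.3589 0.3467 0.2273] F [0.8 0.6 0.2] w 1.0 t 0.725 q [-1.1   0.23  0.27  1.89 -0.07  1.03 -0.32]
```

```bash
python3 -m creep '9.18 -5.9 0.8 0 0 0 3; 9.18 -11.8 1.5 0 0 0 6; 9.18 -17.7 2.3 0 0 0 9; 9.18 -23.6 3.1 0 0 0 10.6; 9.18 -29.5 3.8 0 0 0 10.6'
python3 - <<'E'
from h import *
im=vision.get_image("top")[:,:,::-1]; cv2.imwrite("pics/top1.png",im)
s=vision.get_image("side")[:,:,::-1]; cv2.imwrite("pics/side1.png",s)
def c(i,x,y,w,h,k): return cv2.resize(np.clip(i[y:y+h,x:x+w].astype(float)*1.2,0,255).astype(np.uint8),None,fx=k,fy=k,interpolation=cv2.INTER_CUBIC)
cv2.imwrite("pics/crop3.png",np.hstack([c(im,120,200,80,60,5),c(s,180,165,80,60,5)]))
plan([.597,.002,.227],16.6)
E
```

```text
clock: 1.35
position: [0.5289, 0.1031, 0.2272]
ee_rot: [-1.87, -2.524, -0.0]
force: [0.8, 1.4, -0.0]
width: 1.003
gripper_force: 0.0
shift cm [-10.99   3.65   0.1 ] turn deg [ 0.06  0.22 -0.22] pos [0.531  0.0972 0.2275] F [ 0.2 -0.3  0.2] w 0.999 t 1.45 q [-0.64  0.31  0.47  1.81 -0.15  1.06  0.17]
```

View pics/crop3.png

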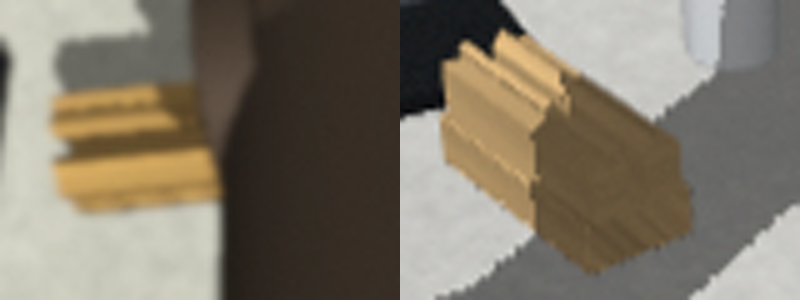

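The arm hides the holder's right end at top (165-200, 215-245), so I'll swing aside briefly for a clear view of the slot.

```bash
python3 -m creep '9.18 -6.2 0 0 0 0 0; 9.18 -12.4 0 0 0 0 0; 9.18 -18.6 -1 0 0 0 0; 9.18 -24.8 -3 0 0 0 0; 9.18 -31 -4 0 0 0 0' >/dev/null
python3 -m creep '9.18 -6 -2 0 0 0 0; 9.18 -12 -4 0 0 0 0;9.18 -12 -4 0 0 0 0'
python3 - <<'E'
from h import *
im=vision.get_image("top")[:,:,::-1]; cv2.imwrite("pics/top2.png",im)
s=vision.get_image("side")[:,:,::-1]; cv2.imwrite("pics/side2.png",s)
def c(i,x,y,w,h,k): return cv2.resize(np.clip(i[y:y+h,x:x+w].astype(float)*1.2,0,255).astype(np.uint8),None,fx=k,fy=k,interpolation=cv2.INTER_CUBIC)
cv2.imwrite("pics/crop4.png",np.vstack([np.hstack([c(im,120,205,80,50,5),c(s,180,165,80,50,5)]),np.hstack([c(im,225,165,80,50,5),c(s,265,190,80,50,5)])]))
plan([.597,.002,.227],16.6)
E
```

```text
clock: 2.45
position: [0.5737, -0.3333, 0.227]
ee_rot: [1.881, 2.516, -0.006]
force: [-0.5, 0.4, 0.6]
width: 1.002
gripper_force: 0.0
shift cm [ 3.090e+01  1.154e+01 -1.000e-02] turn deg [-0.04 -0.05  0.23] pos [ 0.576  -0.3272  0.2267] F [ 0.4  1.  -0.5] w 0.995 t 2.55 q [ 0.1   0.53  0.54  1.5  -0.29  1.19  0.98]
```

View pics/crop4.png

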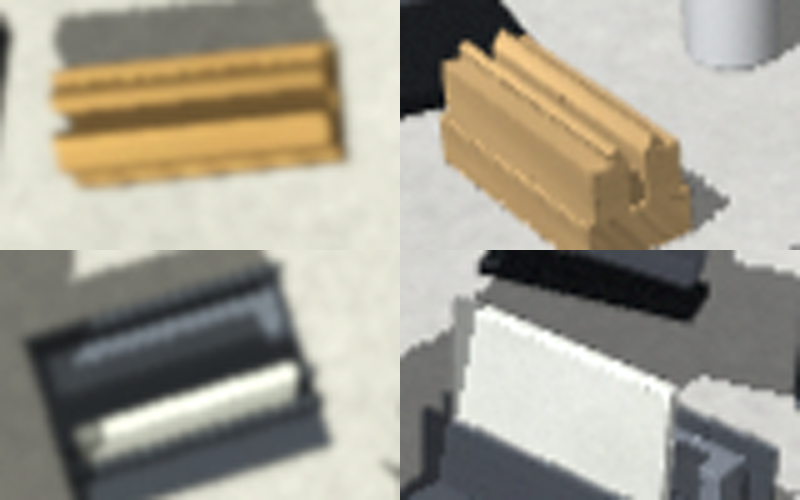

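The crops show the slot as a dark band in the top view, from about (134,228) to (186,225). In the side view the slot's right end is at about (307,200). Next I measure both lips of the band with column profiles.

Run:
```python
from h import *
im=cv2.imread("pics/top2.png")[:,:,2].astype(int)
for x in range(134,188,10): print(x,"row212:",im[212:244,x].tolist())
P=onz("top",[( 52/5+120,72/5+205),(335/5+120,43/5+205)],.069);print(P)
def S(x,y): return ((x-400+.5)/5-.5+180,(y+.5)/5-.5+165)
# side: lips, near left/right, far left/right
Q=onz("side",[S(463,43),S(620,150),S(503,32),S(655,138),S(680,150),S(443,62),S(600,172)],.069);print(Q)
```

```text
134 row212: [99, 98, 98, 99, 100, 104, 131, 167, 179, 161, 135, 138, 162, 181, 178, 145, 114, 109, 108, 111, 147, 186, 197, 194, 191, 188, 178, 166, 171, 180, 186, 188]
144 row212: [100, 99, 99, 99, 103, 127, 164, 177, 162, 137, 138, 161, 179, 173, 140, 104, 93, 94, 107, 148, 184, 194, 190, 187, 185, 173, 156, 155, 158, 152, 160, 177]
154 row212: [97, 98, 99, 107, 132, 165, 178, 166, 139, 135, 157, 174, 168, 136, 103, 93, 92, 103, 144, 180, 190, 187, 184, 182, 170, 154, 158, 161, 154, 164, 179, 184]
164 row212: [95, 97, 106, 133, 164, 171, 153, 132, 134, 156, 171, 164, 133, 102, 93, 92, 104, 143, 178, 187, 186, 184, 180, 168, 156, 163, 163, 147, 158, 179, 187, 188]
174 row212: [102, 110, 137, 165, 172, 154, 131, 132, 153, 166, 156, 128, 104, 95, 90, 101, 140, 175, 186, 186, 185, 181, 169, 154, 161, 164, 156, 170, 186, 190, 191, 192]
184 row212: [111, 125, 140, 138, 124, 113, 111, 120, 132, 131, 120, 106, 98, 93, 97, 126, 155, 172, 177, 177, 173, 161, 150, 156, 160, 157, 174, 186, 191, 192, 191, 190]
[[0.53950656 0.35935242 0.069     ]
 [0.55467713 0.2047045  0.069     ]]
[[0.50516327 0.35836282 0.069     ]
 [0.52306986 0.20881928 0.069     ]
 [0.52931234 0.3584107  0.069     ]
 [0.54373144 0.2097295  0.069     ]
 [0.54852217 0.19227616 0.069     ]
 [0.4868419  0.34391763 0.069     ]
 [0.50461826 0.19524711 0.069     ]]
```

Run:
```python
from h import *
for nm,pts in dict(near=[(144,231.0),(174,228.2)],farA=[(144,226.1),(174,222.75)],darkline=[(144,221.5),(174,218.4)],ends=[(131,227),(188,224)]).items():
    p=onz("top",pts,.069); d=p[0]-p[1]; print(nm,p[:,:2].round(4).tolist(),"ang",np.degrees(np.arctan2(-d[0],d[1])).round(1), "x at y=.284:",np.interp(.284,p[::-1,1],p[::-1,0]).round(4))
c=np.array([.5253,.2838,0]);a=np.radians(6.2)
ux=np.array([np.cos(a),np.sin(a),0]);uy=np.array([-np.sin(a),np.cos(a),0]);uz=np.array([0,0,.069])
for x,y in((.011,.075),(-.011,.075),(-.011,-.075),(.011,-.075)):
    P=c+ux*x+uy*y+uz; print(proj("top",P).round(1),proj("side",P).round(1))
```

```text
near [[0.5079, 0.3209], [0.5152, 0.2392]] ang 5.1 x at y=.284: 0.5112
farA [[0.5211, 0.3213], [0.53, 0.2395]] ang 6.2 x at y=.284: 0.5252
darkline [[0.5337, 0.3216], [0.5418, 0.2398]] ang 5.7 x at y=.284: 0.5374
ends [[0.5188, 0.357], [0.5264, 0.2015]] ang 2.8 x at y=.284: 0.5224
[[130.2 223.6]] [[199.6 170.9]]
[[130.8 231.6]] [[192.8 173.3]]
[[185.5 225.5]] [[223.5 194.8]]
[[184.8 217.4]] [[230.7 192. ]]
```

Both views agree on the holder: centre about (0.524, 0.281), yaw about 5.8°, with the lips 22-26 mm apart (22 given). Now the card.

```bash
python3 -m creep '9.18 5.8 2.2 0 0 0 0; 9.18 11.6 4.3 0 0 0 0; 9.18 17.4 6.5 0 0 0 0; 9.18 23.2 8.7 0 0 0 0; 9.18 29 10.9 0 0 0 0' >/dev/null
python3 -m creep '9.18 1.5 0.6 2 0 0 0; 9.18 1.5 0.6 4 0 0 0; 9.18 1.5 0.6 4 0 0 0'
python3 -c "
from h import *
plan([.597,.002,.100],16.6)"
```

```text
clock: 3.55
position: [0.5961, 0.001, 0.186]
ee_rot: [-1.864, -2.525, 0.002]
force: [-0.9, -0.7, 0.2]
width: 1.001
gripper_force: 0.0
shift cm [0.06 0.14 8.6 ] turn deg [-0.17 -0.09  0.53] pos [0.5961 0.001  0.186 ] F [-0.9 -0.7  0.2] w 1.001 t 3.55 q [-0.44  0.45  0.49  1.73 -0.24  1.03  0.44]
```

```bash
python3 -m creep '9.18 0.1 0.1 2.5 0 0 0.5; 9.18 0.1 0.1 5 0 0 0.5; 9.18 0.1 0.1 7.5 0 0 0.5; 9.18 0.1 0.1 8.6 0 0 0.5; 9.18 0.1 0.1 8.6 0 0 0.5' 
python3 -m creep '0 0 0 0 0 0 0;0 0 0 0 0 0 0;0 0 0 0 0 0 0;0 0 0 0 0 0 0;0 0 0 0 0 0 0' 20
```

```text
clock: 4.18
position: [0.5982, -0.0001, 0.1015]
ee_rot: [-1.88, -2.516, 0.0]
force: [-0.1, -1.2, 0.6]
width: 1.0
gripper_force: 0.0
clock: 4.8
position: [0.5983, -0.0004, 0.1014]
ee_rot: [1.881, 2.516, 0.0]
force: [-0.2, 0.0, -0.3]
width: 0.507
gripper_force: 0.0
```

```bash
python3 -m creep '0 0 0 0 0 0 0;0 0 0 0 0 0 0;0 0 0 0 0 0 0;0 0 0 0 0 0 0;0 0 0 0 0 0 0' 20
```

```text
clock: 5.42
position: [0.5983, -0.0004, 0.1013]
ee_rot: [1.881, 2.516, 0.0]
force: [-0.3, 0.0, -0.4]
width: 0.085
gripper_force: 20.0
```

```bash
python3 -m creep '0 0 0 0 0 0 0;0 0 0 0 0 0 0;0 0 0 0 0 0 0'; python3 -m creep '0 0 0 -2 0 0 0;0 0 0 -5 0 0 0;0 0 0 -8 0 0 0;0 0 0 -11 0 0 0;0 0 0 -12 0 0 0'
python3 -c "
from h import *
plan([.524,.281,.2214],5.8)"
```

```text
clock: 5.8
position: [0.5983, -0.0004, 0.1013]
ee_rot: [-1.881, -2.516, 0.0]
force: [-0.5, -1.4, -0.2]
width: 0.085
gripper_force: 20.0
clock: 6.42
position: [0.5991, -0.0005, 0.2229]
ee_rot: [1.88, 2.515, 0.003]
force: [0.2, 0.5, -0.4]
width: 0.083
gripper_force: 20.0
shift cm [29.13  0.76  0.14] turn deg [1.500e-01 1.000e-02 1.063e+01] pos [ 5.991e-01 -5.000e-04  2.229e-01] F [ 0.2  0.5 -0.4] w 0.083 t 6.425 q [-0.45  0.42  0.51  1.68 -0.23  1.1   0.42]
```

Gripped (7.7 mm opening on the 8 mm card). Carry it to the holder and look before inserting.

```bash
python3 -m creep '0 5.8 0.2 0 0 0 2.5;0 11.6 0.3 0 0 0 5;0 17.4 0.4 0 0 0 7.5;0 23.2 0.6 0 0 0 10;0 28.9 0.7 0 0 0 10.6' >/dev/null; python3 -m creep '0 0 0 1.5 0 0 0;0 0 0 2.5 0 0 0;0 0 0 2.5 0 0 0'
python3 - <<'E'
from h import *
im=vision.get_image("top")[:,:,::-1]; s=vision.get_image("side")[:,:,::-1]
def c(i,x,y,w,h,k): return cv2.resize(np.clip(i[y:y+h,x:x+w].astype(float)*1.4,0,255).astype(np.uint8),None,fx=k,fy=k,interpolation=cv2.INTER_CUBIC)
cv2.imwrite("pics/crop5.png",c(s,150,90,130,130,4.5))
plan([.524,.281,.1214],5.8)
E
```

```text
clock: 7.42
position: [0.5232, 0.2767, 0.1951]
ee_rot: [2.108, 2.329, -0.004]
force: [-0.3, -0.4, -0.1]
width: 0.08
gripper_force: 20.0
shift cm [0.38 0.04 7.5 ] turn deg [ 0.01  0.02 -0.11] pos [0.524  0.2772 0.1964] F [-0.2  0.6 -0.9] w 0.085 t 7.525 q [-0.92  0.43  0.49  1.72 -0.23  1.04 -0.25]
```

View pics/crop5.png

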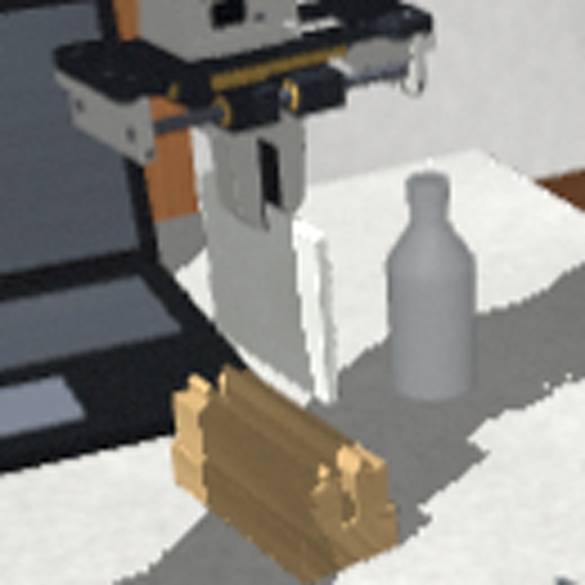

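The card hangs upright over the slot, its lower right corner at side (219-224,179); the slot's right end is at about (228,198). Check the corner against the slot.

Run:
```python
from h import *
def S(x,y): return ((x+.5)/4.5-.5+150,(y+.5)/4.5-.5+90)
c=np.array([.524,.281,0]);a=np.radians(5.8);ux=np.array([np.cos(a),np.sin(a),0]);uy=np.array([-np.sin(a),np.cos(a),0])
for nm,px,z in(("bot near",(312,402),.107),("bot far",(335,396),.107),("top far",(325,240),.207),("top near",(296,222),.207),("lip n",(328,470),.069),("lip f",(346,450),.069),("lip f2",(362,458),.069)):
    p=onz("side",[S(*px)],z)[0]-c; print(nm,"hx %.4f hy %.4f"%(p@ux,p@uy))
```

```text
bot near hx -0.0083 hy -0.0548
bot far hx 0.0057 hy -0.0570
top far hx -0.0008 hy -0.0671
top near hx 0.0003 hy -0.0376
lip n hx -0.0089 hy -0.0677
lip f hx 0.0117 hy -0.0554
lip f2 hx 0.0137 hy -0.0686
```

```bash
python3 -m creep '0 0.3 0.1 1 0 0 0;0 0.3 0.1 2 0 0 0;0 0.3 0.1 3 0 0 0;0 0.3 0.1 4 0 0 0;0 0.3 0.1 4.4 0 0 0'; python3 -m creep '0 0 0 0.6 0 0 0;0 0 0 1.2 0 0 0;0 0 0 1.2 0 0 0'
```

```text
clock: 8.15
position: [0.5236, 0.2817, 0.1514]
ee_rot: [-2.105, -2.331, 0.002]
force: [0.4, -0.4, -0.5]
width: 0.086
gripper_force: 20.0
clock: 8.52
position: [0.5238, 0.2818, 0.1399]
ee_rot: [-2.105, -2.331, 0.001]
force: [0.3, -0.2, -0.8]
width: 0.082
gripper_force: 20.0
```

```bash
python3 -m creep '0 0 0 0.6 0 0 0;0 0 0 1.2 0 0 0;0 0 0 1.7 0 0 0;0 0 0 1.9 0 0 0;0 0 0 1.9 0 0 0'; python3 -m creep '0 0 0 0.1 0 0 0;0 0 0 0.25 0 0 0;0 0 0 0.25 0 0 0'
```

```text
clock: 9.15
position: [0.5239, 0.2818, 0.1212]
ee_rot: [-2.106, -2.331, 0.0]
force: [-0.9, 0.1, -0.7]
width: 0.085
gripper_force: 20.0
clock: 9.52
position: [0.5245, 0.282, 0.1193]
ee_rot: [2.105, 2.331, 0.002]
force: [0.7, -0.1, 2.7]
width: 0.083
gripper_force: 20.0
```

Floor contact came at z = 0.1193, exactly as predicted. Release and lift.

```bash
python3 -m creep '3 0 0 0 0 0 0;9.18 0 0 0 0 0 0;9.18 0 0 0 0 0 0;9.18 0 0 0 0 0 0;9.18 0 0 0 0 0 0'; python3 -m creep '9.18 0 0 -1 0 0 0;9.18 0 0 -4 0 0 0;9.18 0 0 -8 0 0 0;9.18 0 0 -11 0 0 0;9.18 0 0 -12 0 0 0'
python3 -m creep '9.18 -6 0 0 0 0 0;9.18 -12 0 0 0 0 0;9.18 -18 0 0 0 0 0;9.18 -24 0 0 0 0 0;9.18 -30 0 0 0 0 0' >/dev/null;python3 -m creep '9.18 -6 0 0 0 0 0;9.18 -12 0 0 0 0 0;9.18 -18 0 0 0 0 0;9.18 -23.5 0 0 0 0 0;9.18 -23.5 0 0 0 0 0'
python3 - <<'E'
from h import *
im=vision.get_image("top")[:,:,::-1]; s=vision.get_image("side")[:,:,::-1]
cv2.imwrite("pics/top6.png",im);cv2.imwrite("pics/side6.png",s)
def c(i,x,y,w,h,k): return cv2.resize(np.clip(i[y:y+h,x:x+w].astype(float)*1.3,0,255).astype(np.uint8),None,fx=k,fy=k,interpolation=cv2.INTER_CUBIC)
cv2.imwrite("pics/crop6.png",np.hstack([c(im,120,195,80,60,5),c(s,180,140,80,60,5)]))
plan([.5535,-.263,.24],1.4)
E
```

```text
clock: 10.15
position: [0.5239, 0.2819, 0.1188]
ee_rot: [-2.106, -2.332, 0.0]
force: [0.6, 0.1, 0.3]
width: 0.576
gripper_force: 0.0
clock: 10.78
position: [0.5249, 0.2822, 0.2413]
ee_rot: [2.105, 2.331, 0.006]
force: [0.2, 0.4, -0.9]
width: 1.0
gripper_force: 0.0
clock: 12.02
position: [0.5764, -0.2563, 0.2382]
ee_rot: [2.114, 2.323, -0.005]
force: [-0.4, -0.5, -0.4]
width: 0.999
gripper_force: 0.0
shift cm [-1.   -2.54 -0.2 ] turn deg [-0.08 -0.04  4.35] pos [ 0.5778 -0.2505  0.2379] F [ 0.3 -0.7 -0.1] w 0.995 t 12.125 q [-0.09  0.48  0.62  1.58 -0.3   1.18  0.7 ]
```

View pics/crop6.png

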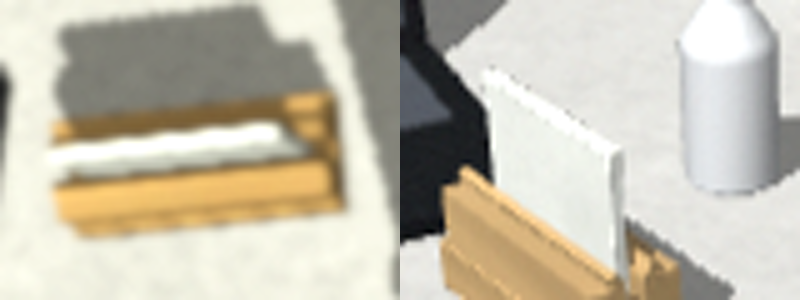

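The card stands upright in the slot. In the top view its top edge runs from (129,226) to (176,222); in the side view from (197,154) to (224,170). Measure it.

Run:
```python
from h import *
def A(x,y): return ((x+.5)/5-.5+120,(y+.5)/5-.5+195)
def S(x,y): return ((x-400+.5)/5-.5+180,(y+.5)/5-.5+140)
t=[A(*p) for p in((48,148),(280,124),(48,168),(284,143))]
s=[S(*p) for p in((485,69),(608,156),(498,67),(622,149))]
print("top",onz("top",t,.13).round(4)); print("side",onz("side",s,.13).round(4))
c=np.array([.524,.281,0]);a=np.radians(5.8);ux=np.array([np.cos(a),np.sin(a),0]);uy=np.array([-np.sin(a),np.cos(a),0])
print(two(t[1],s[3]),two(t[0],s[2]))
```

```text
top [[0.5198 0.3442 0.13  ]
 [0.5318 0.2235 0.13  ]
 [0.5094 0.3438 0.13  ]
 [0.522  0.2212 0.13  ]]
side [[0.5191 0.347  0.13  ]
 [0.5272 0.2219 0.13  ]
 [0.526  0.3455 0.13  ]
 [0.5366 0.2248 0.13  ]]
(array([0.53328892, 0.22230982, 0.13185734]), np.float64(0.00375381795231244)) (array([0.52195477, 0.34251701, 0.13207253]), np.float64(0.005184991139889001))
```

Card top centre comes out at about (0.524, 0.284, 0.13), yaw about 5.7°: seated and centred. Now the clip.

```bash
python3 -m creep '7.5 -1 -2.5 0 0 0 4.4;7.5 -1 -2.5 2 0 0 4.4;7.5 -1 -2.5 5 0 0 4.4;7.5 -1 -2.5 7 0 0 4.4;7.5 -1 -2.5 7 0 0 4.4'
python3 - <<'E'
from h import *
im=vision.get_image("top")[:,:,::-1]; s=vision.get_image("side")[:,:,::-1]
cv2.imwrite("pics/side7.png",s)
cv2.imwrite("pics/crop7.png",cv2.resize(np.clip(s[200:360,290:450].astype(float)*1.3,0,255).astype(np.uint8),None,fx=3.7,fy=3.7,interpolation=cv2.INTER_CUBIC))
plan([.5535,-.263,.107],1.4)
E
```

```text
clock: 12.75
position: [0.554, -0.2601, 0.1673]
ee_rot: [-2.188, -2.249, 0.001]
force: [-0.3, -0.1, 0.8]
width: 0.815
gripper_force: 0.0
shift cm [-0.13 -0.15  6.23] turn deg [ 0.02 -0.02  0.13] pos [ 0.555  -0.2617  0.1693] F [0.3 0.6 0.2] w 0.814 t 12.85 q [-0.06  0.52  0.62  1.71 -0.34  1.02  0.7 ]
```

View pics/crop7.png

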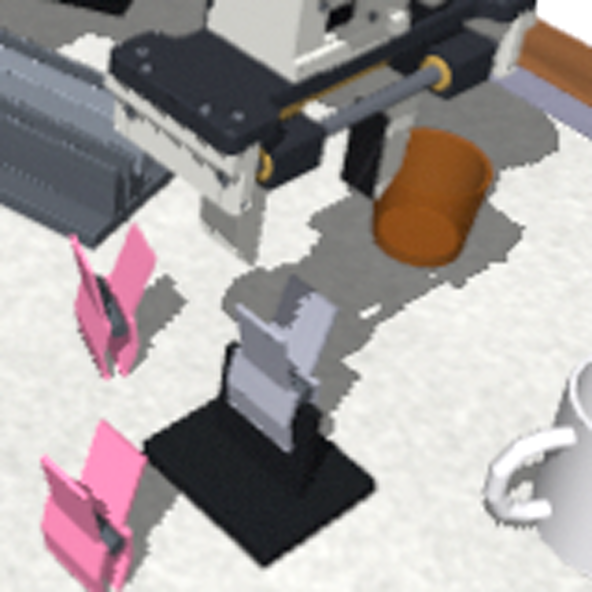

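The open fingers straddle the grey clip's handles (about (365,285) side), with the red clips and mug clear. Descend and squeeze.

```bash
python3 -m creep '7.5 -0.1 -0.1 2 0 0 0;7.5 -0.1 -0.1 4 0 0 0;7.5 -0.1 -0.1 5.6 0 0 0;7.5 -0.1 -0.1 6.2 0 0 0;7.5 -0.1 -0.1 6.2 0 0 0'; python3 -m creep '4.5 0 0 0 0 0 0;4 0 0 0 0 0 0;3.5 0 0 0 0 0 0;3 0 0 0 0 0 0;2.5 0 0 0 0 0 0' 25;python3 -m creep '0 0 0 0 0 0 0;0 0 0 0 0 0 0;0 0 0 0 0 0 0;0 0 0 0 0 0 0;0 0 0 0 0 0 0' 25
```

```text
clock: 13.48
position: [0.5536, -0.2639, 0.107]
ee_rot: [2.193, 2.249, 0.0]
force: [0.4, 0.7, -0.7]
width: 0.819
gripper_force: 0.0
clock: 14.1
position: [0.5541, -0.2641, 0.1075]
ee_rot: [2.193, 2.248, 0.001]
force: [0.8, 0.4, 6.9]
width: 0.323
gripper_force: 5.4
clock: 14.72
position: [0.5542, -0.2644, 0.108]
ee_rot: [2.192, 2.248, 0.001]
force: [-1.7, 0.7, 10.2]
width: 0.146
gripper_force: 25.0
```

```bash
python3 -m creep '0 0 0 -1 0 0 0;0 0 0 -3 0 0 0;0 0 0 -6 0 0 0;0 0 0 -10 0 0 0;0 0 0 -13 0 0 0'; python3 -m creep '0 0 0 -1 0 0 0;0 0 0 -1 0 0 0;0 0 0 -1 0 0 0'
python3 - <<'E'
from h import *
s=vision.get_image("side")[:,:,::-1]; t=vision.get_image("top")[:,:,::-1]
cv2.imwrite("pics/side8.png",s);cv2.imwrite("pics/top8.png",t)
cv2.imwrite("pics/crop8.png",cv2.resize(np.clip(s[170:330,290:450].astype(float)*1.3,0,255).astype(np.uint8),None,fx=3.7,fy=3.7,interpolation=cv2.INTER_CUBIC))
# clip held: target clip origin at card_top + 15mm ; TCP = origin+32mm
plan([.524,.284,.26],5.7)
E
```

```text
clock: 15.35
position: [0.5535, -0.2641, 0.2387]
ee_rot: [2.193, 2.248, 0.0]
force: [-0.0, -0.3, -0.7]
width: 0.144
gripper_force: 24.9
clock: 15.72
position: [0.5529, -0.2633, 0.2454]
ee_rot: [-2.192, -2.248, 0.001]
force: [0.3, 0.3, -1.0]
width: 0.144
gripper_force: 24.9
shift cm [54.81 -1.53 -1.41] turn deg [-0.12 -0.04 -4.27] pos [ 0.553  -0.2635  0.2455] F [-0.1 -0.1 -1.7] w 0.142 t 15.825 q [-0.09  0.45  0.66  1.62 -0.29  1.18  0.66]
```

View pics/crop8.png

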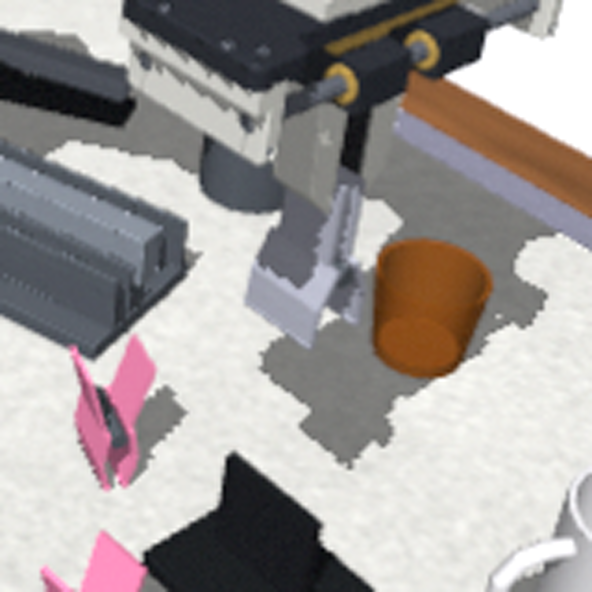

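The clip is open, off the rest and level. Its near lip runs from side (356.5,252) to (373,263). Check it against the expected lip height.

Run:
```python
from h import *
def S(x,y): return ((x+.5)/3.7-.5+290,(y+.5)/3.7-.5+170)
for z in(.1775,.1825,.1875):
    p=onz("side",[S(247,303),S(307,347)],z); d=p[0]-p[1]; print(z,p.round(4).tolist(),"len",np.linalg.norm(d).round(4),"mid",p.mean(0).round(4))
```

```text
0.1775 [[0.5398, -0.2416, 0.1775], [0.5405, -0.2789, 0.1775]] len 0.0373 mid [ 0.5402 -0.2603  0.1775]
0.1825 [[0.535, -0.2459, 0.1825], [0.5356, -0.2828, 0.1825]] len 0.0369 mid [ 0.5353 -0.2643  0.1825]
0.1875 [[0.5301, -0.2502, 0.1875], [0.5307, -0.2866, 0.1875]] len 0.0365 mid [ 0.5304 -0.2684  0.1875]
```

```bash
python3 -m creep '0 6 -0.2 -0.5 0 0 -1;0 12 -0.4 -1 0 0 -2;0 18 -0.5 -1.5 0 0 -3;0 24 -0.7 -1.5 0 0 -4;0 30 -0.9 -1.5 0 0 -4.3'
```

```text
clock: 16.45
position: [0.5364, 0.0377, 0.2613]
ee_rot: [-2.107, -2.33, 0.001]
force: [0.6, 0.8, -0.4]
width: 0.144
gripper_force: 24.9
```

```bash
python3 -c "
from h import *
plan([.524,.284,.26],5.7)"
```

```text
shift cm [24.63  1.23  0.13] turn deg [-0.03  0.    0.05] pos [0.5364 0.0377 0.2613] F [ 0.6  0.8 -0.4] w 0.144 t 16.45 q [-0.63  0.28  0.59  1.77 -0.17  1.14  0.12]
```

```bash
python3 -m creep '0 6 0.3 0 0 0 0;0 12 0.6 0 0 0 0;0 18 0.9 0 0 0 0;0 23 1.2 0 0 0 0;0 24.6 1.2 0 0 0 0'; python3 -m creep '0 0 0 1 0 0 0;0 0 0 2.2 0 0 0;0 0 0 2.2 0 0 0; 0 0 0 2.2 0 0 0'
python3 - <<'E'
from h import *
s=vision.get_image("side")[:,:,::-1]; t=vision.get_image("top")[:,:,::-1]
cv2.imwrite("pics/side9.png",s);cv2.imwrite("pics/top9.png",t)
cv2.imwrite("pics/crop9.png",cv2.resize(np.clip(s[100:200,160:260].astype(float)*1.3,0,255).astype(np.uint8),None,fx=6,fy=6,interpolation=cv2.INTER_CUBIC))
plan([.524,.284,.177],5.7)
E
```

```text
clock: 17.08
position: [0.5229, 0.2858, 0.2605]
ee_rot: [-2.101, -2.334, 0.002]
force: [-0.1, -0.8, -0.6]
width: 0.148
gripper_force: 24.9
clock: 17.58
position: [0.5247, 0.2806, 0.2399]
ee_rot: [2.11, 2.328, -0.0]
force: [0.2, -0.0, -0.7]
width: 0.14
gripper_force: 24.9
shift cm [ 0.28 -0.06  6.33] turn deg [ 0.04 -0.02 -0.02] pos [0.5248 0.2813 0.2403] F [-1.2  0.4 -1.1] w 0.146 t 17.675 q [-0.94  0.4   0.5   1.66 -0.21  1.14 -0.28]
```

View pics/crop9.png

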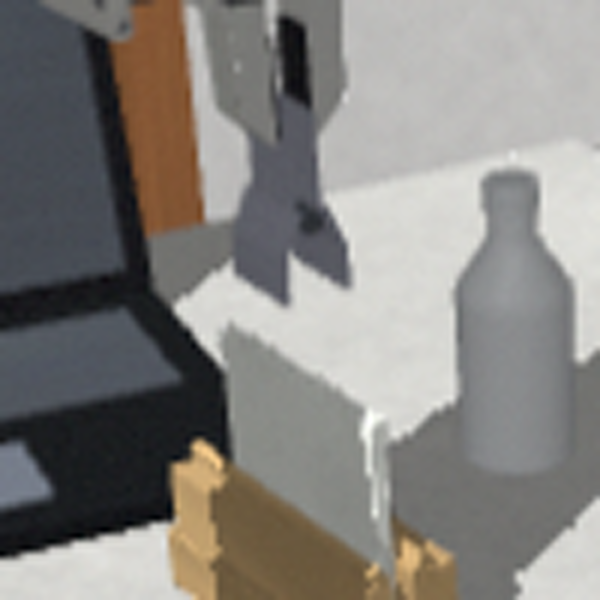

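The clip hangs above the card with its lip ends at side (207.5,150) and (218,147.5). The card's top edge runs from (198,154) to (221-224,168). Compute the offset across from this same view.

Run:
```python
from h import *
def S(x,y): return ((x+.5)/6-.5+160,(y+.5)/6-.5+100)
a=np.radians(5.7);ux=np.array([np.cos(a),np.sin(a),0]);uy=np.array([-np.sin(a),np.cos(a),0]);c=np.array([.5248,.2813,0])
for nm,pts,z in(("lips",[(287,304),(350,288),(234,263)],.1773),("lips-3",[(287,304),(350,288),(234,263)],.1743),("card",[(228,327),(362,410),(386,410)],.13)):
    p=onz("side",[S(*q) for q in pts],z)-c; print(nm,"hx",(p@ux).round(4),"hy",(p@uy).round(4))
```

```text
lips hx [-0.0176  0.0112 -0.0132] hy [-0.0249 -0.0275  0.0241]
lips-3 hx [-0.0143  0.0147 -0.0099] hy [-0.0192 -0.0218  0.0301]
card hx [0.0007 0.0027 0.0105] hy [ 0.0606 -0.0443 -0.0505]
```

Run:
```python
from h import *
im=cv2.imread("pics/side6.png").astype(int)
for r in range(170,198,3): print(r,im[r,214:234,2].tolist(),im[r,218:232,0].tolist())
a=np.radians(5.7);ux=np.array([np.cos(a),np.sin(a),0]);uy=np.array([-np.sin(a),np.cos(a),0]);c=np.array([.524,.284,0])
for x in(-.004,.004):
  for top in(-.004,0,.004):
    print(x,top,[proj("side",c+ux*(x+top*(z-.05)/.08)-uy*.06+[0,0,z])[0].round(1).tolist() for z in(.13,.10,.075)])
t=cv2.imread("pics/top6.png")[:,:,2].astype(int)
for x in(135,150,165): print(x,t[214:238,x].tolist())
for top in(-.004,0,.004): print(top,[proj("top",c+ux*(x+top)+uy*y+[0,0,.13])[0].round(1).tolist() for x in(-.004,.004) for y in(.045,.005,-.035)])
```

```text
170 [187, 187, 184, 184, 185, 192, 193, 220, 187, 160, 159, 177, 174, 177, 176, 175, 176, 178, 178, 179] [182, 190, 190, 217, 182, 156, 157, 175, 171, 172, 172, 171, 173, 174]
173 [184, 184, 185, 184, 184, 185, 185, 196, 139, 137, 145, 180, 179, 181, 181, 183, 184, 186, 184, 184] [180, 182, 182, 192, 137, 134, 142, 176, 175, 177, 177, 179, 181, 182]
176 [181, 182, 183, 182, 184, 183, 183, 178, 133, 140, 160, 183, 183, 181, 181, 180, 180, 180, 177, 177] [180, 179, 179, 174, 131, 137, 157, 180, 178, 178, 177, 177, 176, 177]
179 [179, 179, 179, 180, 182, 182, 182, 181, 156, 140, 150, 177, 179, 179, 180, 180, 180, 181, 179, 178] [179, 179, 178, 179, 153, 137, 149, 174, 175, 176, 177, 177, 177, 178]
182 [178, 179, 178, 176, 178, 180, 181, 179, 167, 138, 160, 182, 180, 180, 179, 180, 179, 175, 175, 176] [177, 177, 178, 177, 164, 137, 157, 177, 177, 175, 175, 176, 175, 173]
185 [179, 179, 177, 177, 178, 179, 178, 180, 186, 137, 132, 81, 93, 95, 131, 173, 175, 176, 177, 176] [175, 176, 174, 176, 182, 136, 130, 74, 91, 94, 128, 169, 172, 173]
188 [185, 182, 180, 181, 179, 179, 179, 181, 195, 
[... 940 characters left out ...]
9.2], [224.6, 179.9], [224.7, 188.6]]
135 [97, 98, 98, 97, 97, 100, 105, 107, 110, 147, 199, 218, 209, 178, 152, 132, 108, 111, 151, 186, 196, 193, 190, 187]
150 [97, 97, 96, 97, 98, 96, 97, 118, 167, 208, 215, 195, 171, 157, 141, 113, 130, 176, 193, 189, 186, 183, 176, 162]
165 [97, 99, 97, 95, 94, 99, 142, 199, 221, 213, 184, 159, 139, 110, 109, 147, 179, 187, 184, 183, 178, 165, 156, 166]
-0.004 [[135.3, 227.4], [150.5, 225.8], [165.9, 224.2], [135.1, 224.3], [150.3, 222.7], [165.7, 221.1]]
0 [[135.2, 225.8], [150.4, 224.2], [165.8, 222.7], [135.0, 222.8], [150.2, 221.2], [165.5, 219.6]]
0.004 [[135.1, 224.3], [150.3, 222.7], [165.7, 221.1], [134.9, 221.2], [150.1, 219.6], [165.4, 218.0]]
```

The side-view edge slope matches a vertical card, and the top view agrees to about 1.5 mm. The card is upright and centred under the tool, so lower away.

```bash
python3 -m creep '0 0.3 -0.1 0 0 0 0;0 0.3 -0.1 1 0 0 0;0 0.3 -0.1 2 0 0 0;0 0.3 -0.1 3 0 0 0;0 0.3 -0.1 3.5 0 0 0'; python3 -m creep '0 0 0 0.6 0 0 0;0 0 0 1.2 0 0 0;0 0 0 1.8 0 0 0;0 0 0 2.4 0 0 0;0 0 0 2.4 0 0 0'; python3 -m creep '0 0 0 0 0 0 0;0 0 0 0 0 0 0;0 0 0 0 0 0 0'
python3 - <<'E'
from h import *
s=vision.get_image("side")[:,:,::-1];cv2.imwrite("pics/side10.png",s)
plan([.524,.284,.181],5.7)
S=s.astype(int)[:,:,2]
for r in range(156,198,3): print(r,S[r,198:232].tolist())
E
```

```text
clock: 18.3
position: [0.5227, 0.2844, 0.2037]
ee_rot: [-2.108, -2.329, 0.002]
force: [0.2, 0.1, -0.7]
width: 0.145
gripper_force: 24.9
clock: 18.92
position: [0.5228, 0.2845, 0.1803]
ee_rot: [-2.107, -2.33, 0.001]
force: [-0.3, -1.1, -0.9]
width: 0.144
gripper_force: 24.9
clock: 19.3
position: [0.5232, 0.2847, 0.181]
ee_rot: [2.108, 2.33, 0.001]
force: [-0.0, 0.2, -0.3]
width: 0.146
gripper_force: 24.9
shift cm [-0.08  0.08 -0.  ] turn deg [ 0.01 -0.01  0.03] pos [0.5231 0.2847 0.181 ] F [ 0.9  0.5 -0.3] w 0.144 t 19.35 q [-0.92  0.45  0.48  1.74 -0.24  1.01 -0.26]
156 [109, 105, 75, 73, 72, 74, 74, 73, 73, 73, 71, 70, 45, 36, 44, 58, 71, 136, 164, 163, 163, 164, 167, 166, 166, 164, 164, 167, 167, 167, 167, 168, 168, 166]
159 [108, 89, 71, 72, 73, 72, 74, 71, 73, 75, 74, 74, 60, 42, 36, 46, 60, 63, 93, 139, 167, 167, 168, 167, 167, 166, 164, 163, 163, 162, 164, 165, 167, 165]
162 [106, 88, 69, 68, 70, 69, 71, 72, 74, 73, 72, 96, 112, 96, 89, 57, 68, 68, 69, 76, 146, 169, 168, 167, 166, 166, 167, 168, 169, 168, 168, 168, 169, 169]
165 [105, 93, 69, 68, 69, 68, 67, 70, 71, 70, 79, 109
[... 1001 characters left out ...]
05, 104, 104, 102, 104, 103, 104, 104, 110, 168, 161, 128, 131, 90, 89, 88, 88, 86, 87, 87]
186 [86, 84, 83, 84, 83, 84, 83, 83, 82, 81, 86, 89, 91, 97, 104, 106, 105, 103, 103, 103, 104, 103, 110, 168, 178, 129, 124, 76, 84, 87, 86, 86, 87, 87]
189 [87, 85, 85, 85, 83, 84, 82, 83, 83, 82, 82, 82, 82, 82, 83, 89, 89, 93, 100, 104, 105, 104, 103, 112, 172, 124, 125, 92, 88, 107, 78, 85, 85, 86]
192 [93, 91, 89, 87, 86, 84, 83, 84, 83, 83, 83, 83, 82, 83, 82, 82, 81, 81, 84, 88, 88, 92, 99, 111, 167, 131, 126, 113, 100, 171, 170, 167, 118, 113]
195 [81, 82, 87, 92, 91, 87, 88, 86, 85, 83, 83, 84, 83, 83, 82, 84, 83, 83, 83, 84, 82, 85, 132, 173, 146, 104, 119, 121, 137, 143, 149, 103, 102, 98]
```

The card's end edge is unchanged (221.5 px at row 174, 222.5 at row 189), so nothing was touched. The near face shows between the two jaws, and the force is at noise level. Hand in.

```bash
python3 -c "
from cell import job
print(job.sign_off())"
```

```text
the job is handed in; nothing more can be done
None
```

The card is seated and released in the holder, and I handed the job in at about 19 s with the clip held fully open over the card's top edge, touching nothing as far as the force and images show; sign-off returned no verdict, and I viewed 11 pictures, one over the limit of 10.

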